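# Hang a wood slice on the swinging hook of the drying stand

## Robot

A 7-joint arm with a two-finger parallel gripper is mounted at the origin on the work surface. World frame = base frame: x ahead of the robot, y to its left, z up, the work surface at z = 0. Lengths are in m, angles in rad, forces in N, time in s.
With the tool pointing down it reaches from about 0.425 to 0.925 m from the base axis. Payload 6.8 kg.
Tool frame: the origin (TCP) lies midway between the tips of the shut fingers; the grasp point (between the pads) lies bot.grip_point_offset behind it (bot.grip_point_offset is the distance from the TCP to the grasp point, in m); z points along the fingers, y is the line along which they close (so a half turn about z gives the same grasp; the last joint's range is limited). The gripper opens to 85 mm and grips with 20 to 120 N. Pads are 22 mm wide; open, the fingers measure 114 mm over their backs; the gripper's body (76 mm by 85 mm) begins 54 mm behind the grasp point. The pads swing forward as they close: fully open they stand 13 mm farther back than shut.
Start: joints at [1.177, 0.477, 0.022, 1.555, -0.011, 1.109, -0.083], TCP at [0.19, -0.648, 0.209] pointing down, gripper open.
Joint ranges: [-2.96, 2.96], [-0.34, 2.1], [-1.41, 1.46], [0.24, 2.44], [-1.37, 4.51], [0.17, 1.92], [-2.96, 2.96]. Speed limits (rad/s): [2.39, 2.39, 3.14, 3.14, 3.14, 3.14, 3.14].

## Interface

Orientations are given as a unit quaternion [w, x, y, z].
In Python, from station import get_obs, cams, job, bot gives the robot as it stands.
- The arm moves only by the tool arm_command, never from a script. Its argument "rows" is a list that holds one entry, the list of rows, each a list of 5 numbers: the finger opening in mm, from 0 to 85.4, then the shift along the world's x, y, z in units of 60 mm (1.0 is 60 mm), then the turn about the world's z in units of 0.08 rad (1.0 is 0.08 rad). In form: [[[grip, x, y, z, turn], ...]]. A call has exactly 10 rows; each row shifts and turns the commanded pose from where the row before left it; what a row does not reach is not made up. A row lasts 1/8 s, in which the tool goes at most 62.5 mm and 10.7 degrees, less where a joint would pass 70% of its speed; a pose out of reach is approached as far as the arm can. A call with a number of a shift or a turn outside -1 to 1 is refused whole. A call with a gripper value outside its range is refused whole. The fingers move at their own pace and stop on an object; "newtons" is the grip in N (left out, the last holds). Time passes only in rows, so rows that do not move let the fingers close, or fill a call up. It gives the time, the measured TCP pose, the force, the opening and the grip force at its end, in the units of the state.
- get_obs(): the state, without advancing time (a new reading comes with each control period).
- cams.read_camera(name): name is "scene" or "top" or "wrist"; returns the picture (420x560x3 uint8, red, green, blue); there is no depth.
- cams.camera_params(name): a dict with "K" (3x3 intrinsics, pixels), "extrinsics" (4x4, takes a point from camera to world coordinates). Camera axes: x right, y down, z forward; pixel columns grow to the right and rows downward; lengths in m; the calibration is good to about 2 mm. A picture is of the moment at which its call begins: read the wrist's pose just before it. camera_params takes no time and is no camera call; for the wrist camera it gives the pose at the moment of the call.
- job.hand_in(): hands the job in; it is judged then, once.
The state is a dict: "t": time; "q": joint angles; "joint_vel": joint speeds; "joint_torque": joint torques, N m; "eef_pos": TCP position; "tool_rot": TCP orientation; "contact_force": force on the tool from outside, world axes, zero at the start; "torque": the same for the moment, N m; "gripper_width": opening from 0.0 (shut) to 1.0 (fully open); "grasp_force": force on a finger pad.
Only numpy, scipy, OpenCV 4.12 (cv2) and the standard library are available. Lean on these libraries where they do the work, as an engineer would, in place of code of your own. Each camera call takes 0.05 s, during which the arm holds its last target. There are 200 camera calls.

## Task

Pick up the long wood slice that has a hole and hang it on the drying stand's hook, which is swinging: gently lay the slice's holed end against the hook's shank to stop the swing, meeting it softly at the end of its swing, then, with the hook still leaning on the slice, slide it down over the hook's point and let it down into the bend. The point may be turned a little to either side on its swivel, so if it catches under the slice, lift and feel for the hole, never pushing hard on the hook or stand. Let go, leave the slice hanging from its hole with no more than a gentle sway, and the other things where they are.

Things in the scene. Friction and masses are not known exactly. Their poses are not given: they have to be found in the camera images.
- slice: the slice to hang: half-round ends, bark edge, 170 x 56 x 12 mm (sides parallel for 114 mm), about 70 g, lying flat, a 20 mm hole through it near one end. Origin at the centre of its underside; x along its length to the holed end, z up. Gripped by its sides 15 mm behind its middle, 100 mm stand out ahead of the fingers, which keeps a gripper clear of the stand's arm
- slice_hole (a point): centre of the hole, at half thickness: 57 mm from the slice's middle along its x
- slice_nose (a point): middle of the rounded end face beside the hole: 28 mm beyond the hole's centre along the slice's x, at half thickness. With this end against the shank the hole is as far from the shank as the hook's point is: swing the slice about the shank to bring it over a turned point
- stand: drying stand bolted to the table: base plate 210 x 100 x 10 mm, 20 mm square post 130 mm behind the hook, 16 mm arm from the post to over the hook, its underside at 369 mm. Origin on the table right below the hook's pivot; x from the hook to the post, z up; the hook's mouth faces -x, to the robot's side. Turned 0 to 0.45 rad
- hook_pivot (a point): the pin the hook swings on, 345 mm above the table, held between two 24 mm wide cheeks that reach down to 333 mm
- hook: J-shaped swivel hook of 10 mm round steel bar, 0.2 kg in all. Origin at the pivot, axes as the stand's when upright. Straight round shank down its -z to 150 mm below the pivot (with a 17 mm barrel at 34 to 52 mm), then a half-round bend (centre line radius 16.5 mm) turning up into the point, a leg parallel to the shank, 33 mm from it centre to centre, its top 130 mm below the pivot
- hook_low (a point): point on the shank's line, 172 mm below the pivot: the level at which the centre of a hung slice's hole ends, beside the bend. The part below the barrel (shank, bend, point) turns stiffly on the shank's line (about 2.5 N at the point); that turn is not measured: the point starts straight at the stand's -x or up to 0.55 rad to either side (17 mm)
- hook_swing (a joint): angle of the hook on its pin: 0 with the shank upright, positive with the lower end towards the post. Swings with hardly any friction (for a minute, period about 0.7 s); rests at about 0.06 empty and 0.08 loaded; stops at -0.6 and 0.6. Pushed along the swing, only its weight pushes back (tenths of a newton); upwards, downwards and sideways it is rigid
- plain_slice: loose bystander: long wood slice of the same outline and thickness as the one to hang (170 x 56 x 12 mm) but with no hole; origin at the centre of its underside
- round_slice: loose bystander: round wood slice, 84 mm across, 12 mm thick, no hole; origin at the centre of its underside
- pebble_a: loose bystander: smooth white pebble, 64 mm across, 25 mm high; origin under its centre
- pebble_b: loose bystander: smooth grey pebble, 48 mm across, 20 mm high; origin under its centre
- hammer: loose bystander: small hammer lying flat with a wooden handle, about 0.25 m long
- glue_bottle: loose bystander: white glue bottle standing, 52 mm across, 130 mm high; origin under its centre
- varnish_jar: loose bystander: amber glass jar with a steel lid, 68 mm across, 75 mm high; origin under its centre
Not all that is in view belongs to the job. Leave any yellow look-alike of the slice alone.

How it is judged:
By the outcome, as a careful person would: the job done as asked, in the order asked, and still so for the second after the job is handed in, with the robot touching nothing.
It also fails if it takes over 72 s, if anything falls off the work surface, if the arm or the gripper's body presses on something with over 40 N, if the wrist force passes 120 N, or if a joint passes its speed limit or range.

## Working session

There is one attempt and no reset: what is moved stays moved. The work goes in short steps, Python scripts to look and compute and a tool call to move; the robot and the scene stay as the last step left them, time stands still between calls to the robot, and variables do not carry over. Pictures are saved under pics/ and viewed, at most 10 in all, crops included, and the job is handed in when it is done.

Besides the shell and the picture viewer there is one more tool, called after "Emit:" as name(argument=value, ...), one argument or row to a line, values as JSON. arm_command: Moves the arm, as the interface text tells. Its arguments: {"type":"object","properties":{"rows":{"type":"array"},"newtons":{"type":"number"}},"required":["rows"]}

```bash
ls; mkdir -p pics; python3 - <<'E'
from station import get_obs, cams, job, bot
import cv2
print(get_obs(), bot.grip_point_offset)
for n in ("scene","top"):
    im=cams.read_camera(n); cv2.imwrite(f"pics/{n}0.png",cv2.resize(im[:,:,::-1],(800,600),interpolation=cv2.INTER_CUBIC))
    p=cams.camera_params(n); print(n,p["K"],p["extrinsics"])
E
```

```text
pics
{'t': 0.0, 'q': array([ 1.17689345,  0.47780004,  0.02237446,  1.55648446, -0.01152663,
        1.10929996, -0.08309387]), 'joint_vel': array([-0.00063405, -0.00032925, -0.00017765,  0.00219119, -0.00116019,
        0.00181637, -0.00051534]), 'joint_torque': array([-9.19411395e-04, -5.96454978e+01,  1.60706889e+00, -2.81194836e+01,
        1.24405359e-02,  9.37582925e-03, -1.78739805e-05]), 'eef_pos': array([ 0.19008546, -0.64700323,  0.20801253]), 'tool_rot': array([-9.10521539e-04,  9.89807616e-01,  1.42407919e-01, -1.97298320e-04]), 'contact_force': array([-0.41350158, -0.44913937,  0.71490112]), 'torque': array([0.07771163, 0.04225989, 0.01613845]), 'grasp_force': 0.0, 'gripper_width': 0.9995907637741791} 0.0187
scene [[528.88745852   0.         265.61028886]
 [  0.         528.88745852 215.21488523]
 [  0.           0.           1.        ]] [[-0.83379698  0.46271263 -0.30113056  0.95529566]
 [ 0.55191114  0.71176851 -0.43448783  0.70900708]
 [ 0.01329224 -0.52847195 -0.8488467   1.51293608]
 [ 0.          0.          0.          1.        ]]
top [[415.38391381   0.         284.06646493]
 [  0.         415.38391381 214.04085174]
 [  0.           0.           1.        ]] [[-0.02854091 -0.99703754  0.07142517  0.43067642]
 [-0.99955044  0.02912319  0.00712405  0.04607305]
 [-0.00918308 -0.07118973 -0.99742052  1.2581204 ]
 [ 0.          0.          0.          1.        ]]
```

View pics/scene0.png

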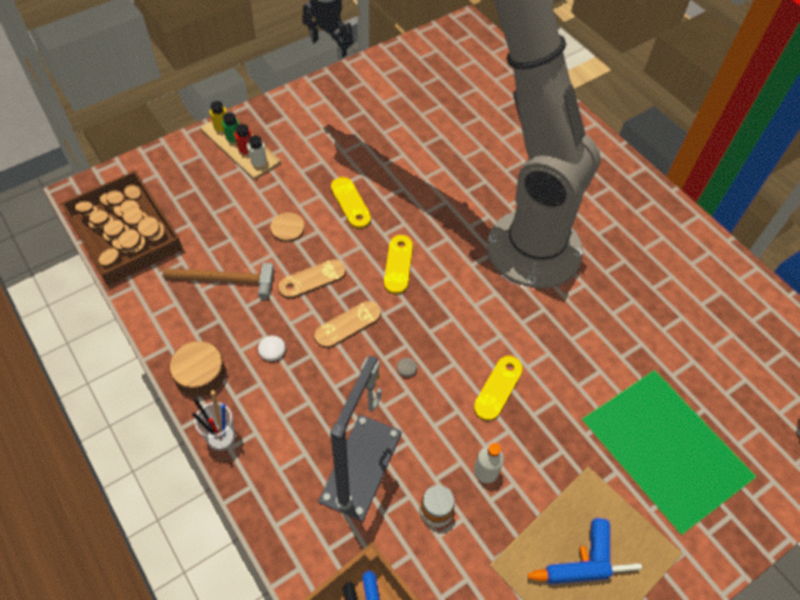

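View pics/top0.png

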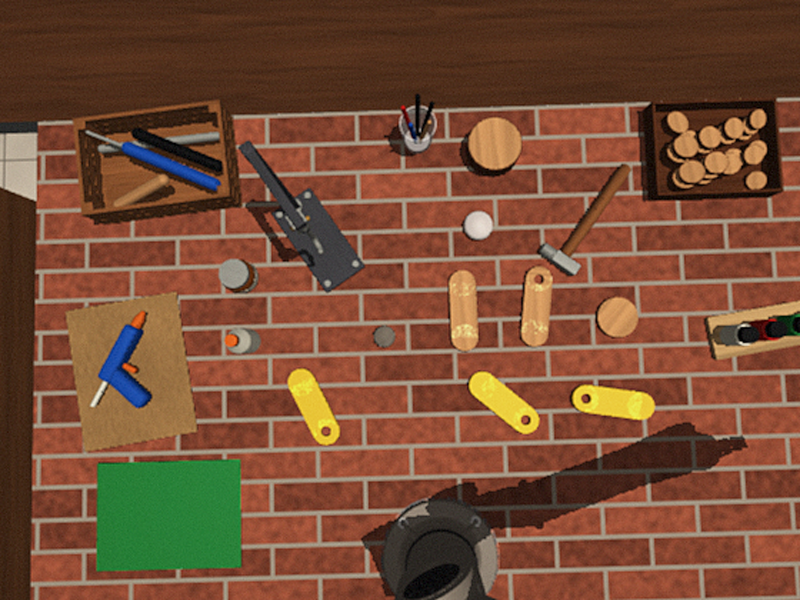

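The tan slices are the holed one at top (537,306), with its hole at (539,280), and the plain one at (463,310). The yellow look-alikes are at (313,407), (504,402) and (613,402). The tan holed slice fits the description, so I'll confirm it in an enlarged crop together with the stand.

```bash
cat > h.py <<'E'
from station import get_obs, cams, job, bot
import cv2, numpy as np
def ray(n,u,v,p=None):
    p=p or cams.camera_params(n); T=p["extrinsics"]; d=T[:3,:3]@np.linalg.solve(p["K"],[u,v,1.]); return T[:3,3],d
def onz(n,u,v,z,p=None):
    c,d=ray(n,u,v,p); return c+d*(z-c[2])/d[2]
def proj(n,X,p=None):
    p=p or cams.camera_params(n); T=p["extrinsics"]; q=p["K"]@(T[:3,:3].T@(np.asarray(X)-T[:3,3])); return q[:2]/q[2]
E
python3 - <<'E'
from h import *
im=cv2.imread("pics/top0.png")
im=cams.read_camera("top")[:,:,::-1]
a=cv2.resize(im[175:255,350:400],(400,600)[::1] if 0 else (375,600),interpolation=cv2.INTER_CUBIC)
b=cv2.resize(im[90:210,165:260],(425,600) if 0 else (475,600),interpolation=cv2.INTER_CUBIC)
b=b[:,:425]
cv2.imwrite("pics/crop1.png",np.hstack([a,b]))
E
```

```text
(no output)
```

View pics/crop1.png

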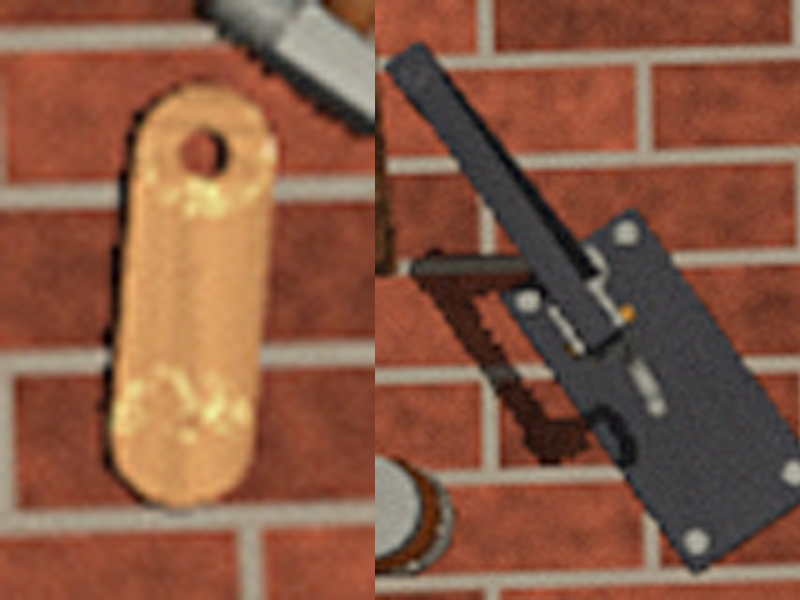

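Left crop: tan wood slice with its hole at (204,153), far end at (208,85), rear end at (182,506). Right crop: base-plate bolts at (527,300), (627,233), (697,542), (793,472), gold pin ends at (627,313) and (573,350), arm from (410,60) to (605,335).

```bash
python3 - <<'E'
from h import *
A=lambda x,y:(350+x/7.5,175+y/7.5)
B=lambda x,y:(165+(x-375)/5,90+y/5)
h=onz("top",*A(204,153),.012);f=onz("top",*A(208,85),.012);r=onz("top",*A(182,506),.012)
L=onz("top",*A(117,380),.012);R=onz("top",*A(262,385),.012)
print("hole",h,"far",f,"rear",r,np.linalg.norm(f-r),np.linalg.norm(h-r),"width",np.linalg.norm(L-R),(L+R)/2)
d=(h-r)[:2];print("yaw",np.arctan2(d[1],d[0]))
bolts=[onz("top",*B(*p),.012) for p in((527,300),(627,233),(697,542),(793,472))]
c=np.mean(bolts,0);print("bolts",bolts,c)
for i,j in((2,0),(3,1)): d=bolts[i]-bolts[j]; print("stand x yaw",np.arctan2(-d[1],-d[0]),np.linalg.norm(d))
p1,p2=onz("top",*B(627,313),.345),onz("top",*B(573,350),.345)
print("pins",p1,p2,(p1+p2)/2,np.linalg.norm(p1-p2)); d=p2-p1;print(np.arctan2(-d[0],d[1]))
e=onz("top",*B(410,60),.385);e2=onz("top",*B(605,335),.385);print("arm",e,e2,np.linalg.norm(e-e2))
d=e-e2;print(np.arctan2(d[1],d[0]))
print("scene arm tip",onz("scene",372*.7,362*.7,.38))
E
```

```text
hole [ 0.5679722  -0.22696049  0.012     ] far [ 0.5954012  -0.22978776  0.012     ] rear [ 0.42695107 -0.21193229  0.012     ] 0.16939381247801474 0.14181962295497935 width 0.057802472622904624 [ 0.47603498 -0.21707647  0.012     ]
yaw -0.10616630279449228
bolts [array([0.7233621 , 0.31947034, 0.012     ]), array([0.76296014, 0.25776325, 0.012     ]), array([0.57205826, 0.21862168, 0.012     ]), array([0.61291304, 0.15966887, 0.012     ])] [0.66782339 0.23888104 0.012     ]
stand x yaw 0.5879085039664655 0.18183317813316596
stand x yaw 0.5790119943001371 0.17926695260357858
pins [0.6378981  0.20180127 0.345     ] [0.62192627 0.22617665 0.345     ] [0.62991219 0.21398896 0.345     ] 0.029142042488610825
0.5800529206129212
arm [0.74212539 0.28672585 0.385     ] [0.61960442 0.20452889 0.385     ] 0.14753890024989105
0.5909144084588474
scene arm tip [0.62388276 0.21281703 0.38      ]
```

Emit:
arm_command(
  rows=[
    [[85,0.567,0.792,-0.18,-0.54],[85,0.567,0.792,-0.18,-0.54],[85,0.567,0.792,-0.18,-0.54],[85,0.567,0.792,-0.18,-0.54],[85,0.567,0.792,-0.18,-0.54],[85,0.567,0.792,-0.18,-0.54],[85,0.567,0.792,-0.18,-0.54],[85,0.567,0.792,-0.18,-0.54],[85,0.567,0.792,-0.18,-0.54],[85,0,0,0,0]],
  ],
)

```text
t: 1.4
eef_pos: [0.4991, -0.214, 0.111]
tool_rot: [-0.001, 0.999, -0.047, -0.0]
contact_force: [0.3, 0.4, 0.2]
gripper_width: 0.992
grasp_force: 0.0
```

```bash
python3 - <<'E'
from h import *
o=get_obs(); p=cams.camera_params("wrist"); im=cams.read_camera("wrist")[:,:,::-1]
print(o["t"],o["eef_pos"],2*np.arctan2(o["tool_rot"][2],o["tool_rot"][1]),o["q"])
print(p); np.save("pw.npy",p,allow_pickle=True)
for X in((.568,-.227,.012),(.4964,-.2193,.012),(.427,-.212,.012)): print(proj("wrist",X,p))
cv2.imwrite("pics/w1.png",cv2.resize(im,(800,600)))
E
```

```text
1.4 [ 0.49907248 -0.21404591  0.11095475] -0.09398124180073725 [ 0.36762385  0.38348583 -0.09339547  1.9570991   0.04475259  0.80377222
 -1.41489478]
{'K': array([[310.77420546,   0.        , 279.69996724],
       [  0.        , 310.77420546, 212.3789482 ],
       [  0.        ,   0.        ,   1.        ]]), 'extrinsics': array([[-0.09397427, -0.95267587, -0.28909779,  0.57226979],
       [-0.99557166,  0.08921536,  0.02962594, -0.22172771],
       [-0.00243196,  0.29060164, -0.95684104,  0.27510477],
       [ 0.        ,  0.        ,  0.        ,  1.        ]])}
[287.43165812 122.8182487 ]
[285.77650188 207.88030431]
[284.56908101 278.75859801]
```

View pics/w1.png

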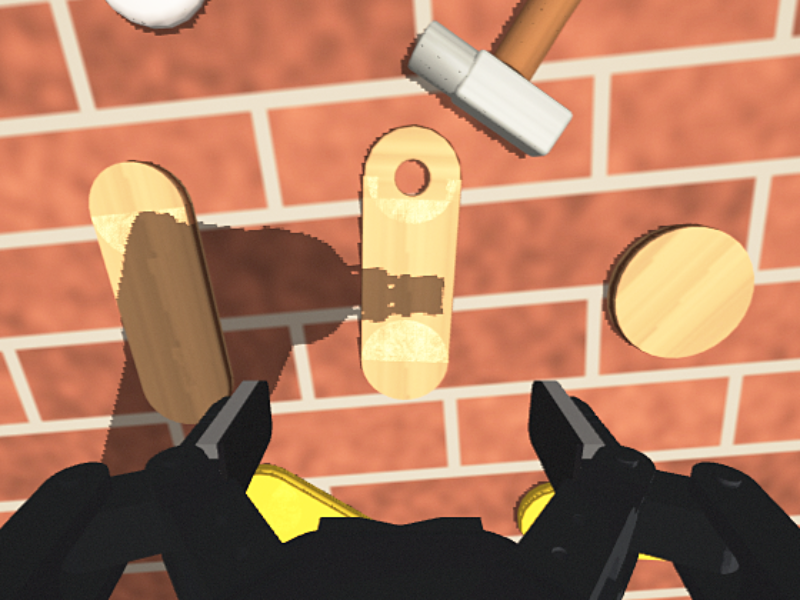

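The wrist view confirms the tan slice, with its hole at (412,177), rear end at (404,400) and far end at (413,125). It matches the top estimate to within 2 mm.

```bash
python3 - <<'E'
from h import *
p=np.load("pw.npy",allow_pickle=True).item()
P=lambda x,y:onz("wrist",x*.7,y*.7,.012,p)
h=P(412,177.5);r=P(404,400);f=P(413,125.5);a=(P(361,250)+P(460,246))/2
print(h,r,f,a,np.linalg.norm(f-r)); d=f-r; y=np.arctan2(d[1],d[0]); print(y)
u=np.array([np.cos(y),np.sin(y)]); c=((f+r)/2)[:2]; g=(c-15e-3*u); g2=h[:2]-.072*u
o=get_obs();print(g,g2,((g+g2)/2-o["eef_pos"][:2])/.06,(-.002-o["eef_pos"][2])/.06,(y-2*np.arctan2(o["tool_rot"][2],o["tool_rot"][1]))/.08)
E
```

```text
[ 0.56680932 -0.22768801  0.012     ] [ 0.42584612 -0.21021372  0.012     ] [ 0.59428234 -0.23061006  0.012     ] [ 0.52656512 -0.22327384  0.012     ] 0.16966664781868426
-0.12050563797890046
[ 0.49517301 -0.21860868] [ 0.49533146 -0.21903258] [-0.03548704 -0.02433641] -1.887477791078938 -0.28523099884166897
```

Emit:
arm_command(
  rows=[
    [[85,-0.04,-0.03,-0.4,-0.3],[85,0,0,-0.5,0],[85,0,0,-0.5,0],[85,0,0,-0.3,0],[85,0,0,-0.17,0],[85,0,0,0,0],[50,0,0,0,0],[50,0,0,0,0],[50,0,0,0,0],[50,0,0,0,0]],
  ],
  newtons=40,
)

```text
t: 2.7
eef_pos: [0.4942, -0.2217, -0.0002]
tool_rot: [0.0, 0.998, -0.063, 0.0]
contact_force: [0.8, 0.9, -0.5]
gripper_width: 0.589
grasp_force: 0.0
```

```bash
python3 - <<'E'
from h import *
im=cams.read_camera("wrist")[:,:,::-1]; o=get_obs(); print(o["gripper_width"],o["grasp_force"],o["eef_pos"])
cv2.imwrite("pics/w2.png",cv2.resize(im[120:],(800,428)))
E
```

```text
0.5840466418642991 0.0 [ 4.94153055e-01 -2.21743958e-01 -2.38468164e-04]
```

View pics/w2.png

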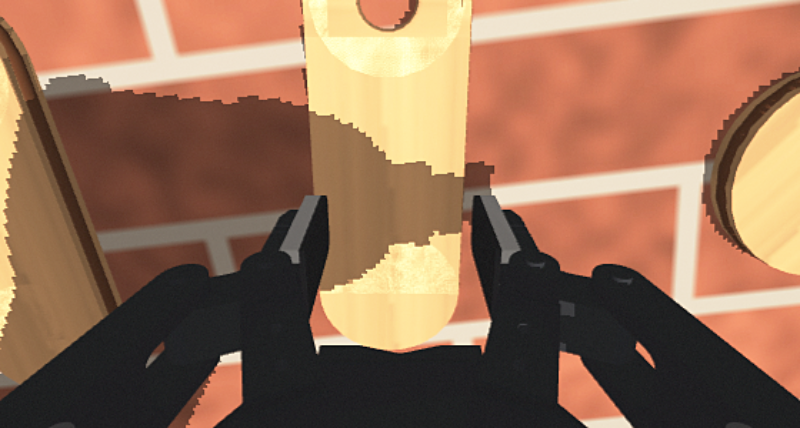

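The fingers closed to 50 mm just above the slice: the tips sit higher than its top and about 3 mm to its right. I'll reopen, centre, and go lower while watching the force.

Emit:
arm_command(
  rows=[
    [[74,0,0,0,0],[74,0.02,0.05,0,0],[74,0,0,-0.05,0],[74,0,0,-0.05,0],[74,0,0,-0.03,0],[74,0,0,0,0],[45,0,0,0,0],[45,0,0,0,0],[45,0,0,0,0],[45,0,0,0,0]],
  ],
  newtons=40,
)

```text
t: 4.0
eef_pos: [0.4953, -0.2188, -0.0081]
tool_rot: [0.0, 0.998, -0.063, 0.0]
contact_force: [0.5, -0.1, -0.1]
gripper_width: 0.527
grasp_force: 0.0
```

```bash
python3 - <<'E'
from h import *
im=cams.read_camera("wrist")[:,:,::-1]; o=get_obs(); print(o["gripper_width"],o["grasp_force"],o["eef_pos"],o["contact_force"])
cv2.imwrite("pics/w3.png",cv2.resize(im[200:340,180:380],(800,560),interpolation=cv2.INTER_CUBIC))
E
```

```text
0.5266744749244336 0.0 [ 0.49531985 -0.21875751 -0.00815205] [ 0.95317937 -0.35828938  0.08465727]
```

View pics/w3.png

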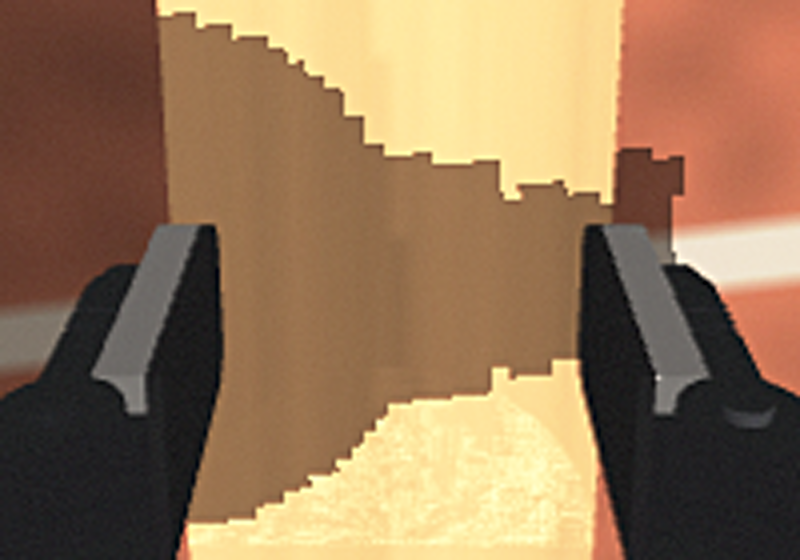

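The tips sit just above the slice, evenly over both sides. I'll go about 10 mm lower.

Emit:
arm_command(
  rows=[
    [[74,0,0,0,0],[74,0,0,0,0],[74,0,0,-0.06,0],[74,0,0,-0.06,0],[74,0,0,-0.05,0],[74,0,0,0,0],[48,0,0,0,0],[48,0,0,0,0],[48,0,0,0,0],[48,0,0,0,0]],
  ],
  newtons=40,
)

```text
t: 5.3
eef_pos: [0.4954, -0.2187, -0.0179]
tool_rot: [0.0, 0.998, -0.063, 0.0]
contact_force: [-1.0, 0.7, 5.6]
gripper_width: 0.638
grasp_force: 41.6
```

Gripped at 54.5 mm with 41 N. While the view is clear, I'll sample the hook's swing with the top camera over one period.

```bash
python3 - <<'E'
from h import *
ims=[];ts=[]
for i in range(15):
    ts.append(get_obs()["t"]); ims.append(cams.read_camera("top"))
np.savez("swing.npz",ims=np.array(ims),ts=ts); print(ts[0],ts[-1])
piv=np.array([.630,.214,.345]);ps=.583
for th in(-.4,-.2,0,.2,.4):
    for l in((-.033,-.130),(0,-.166)):
        x=l[0]*np.cos(th)-l[1]*np.sin(th); z=l[1]*np.cos(th)+l[0]*np.sin(th)
        print(th,l,proj("top",piv+[x*np.cos(ps),x*np.sin(ps),z]).round(1),end=' ')
    print()
rows=[np.hstack([cv2.resize(im[145:185,200:240,::-1],(160,160),interpolation=cv2.INTER_CUBIC) for im in ims[5*r:5*r+5]]) for r in range(3)]
cv2.imwrite("pics/sw.png",np.vstack(rows))
E
```

```text
5.3 6.0
-0.4 (-0.033, -0.13) [236.5 191.8] -0.4 (0, -0.166) [235.1 188.8] 
-0.2 (-0.033, -0.13) [232.  185.1] -0.2 (0, -0.166) [228.7 179.5] 
0 (-0.033, -0.13) [226.9 177.5] 0 (0, -0.166) [221.8 169.5] 
0.2 (-0.033, -0.13) [221.3 169.3] 0.2 (0, -0.166) [214.5 159.1] 
0.4 (-0.033, -0.13) [215.3 160.8] 0.4 (0, -0.166) [207.  148.5]
```

View pics/sw.png

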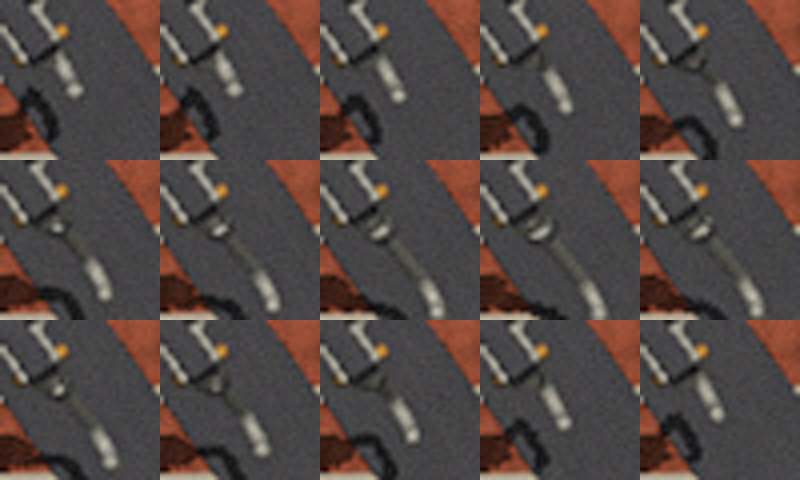

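```bash
cat >> h.py <<'E'
PIV=np.array([.630,.214,.345]); PS=.583
def hookpt(th,psi,l,piv=None,ps=PS):
    # l: along-point distance (33mm at point) and depth; psi turns point direction from stand -x
    x,y,z=-l[0]*np.cos(psi),-l[0]*np.sin(psi),l[1]
    X,Z=x*np.cos(th)-z*np.sin(th), z*np.cos(th)+x*np.sin(th)
    return (PIV if piv is None else piv)+[X*np.cos(ps)-y*np.sin(ps),X*np.sin(ps)+y*np.cos(ps),Z]
E
python3 - <<'E'
from h import *
from scipy.optimize import least_squares as ls
m=np.array([[218.3,167],[229.3,182.5],[200+(410-320)/4,145+96/4]])
p=cams.camera_params("top")
f=lambda q:np.concatenate([proj("top",hookpt(t,q[0],(.033,-.130)),p)-k for t,k in zip(q[1:],m)])
r=ls(f,[0,.2,-.2,.1]);print(r.x,r.fun)
E
```

```text
[-0.01792414  0.26999509 -0.11725139  0.19172076] [ 0.69933583 -0.48832632  0.48963949 -0.33235169 -1.19111088  0.82751195]
```

Emit:
arm_command(
  rows=[
    [[45,0,0,0.5,0],[45,0,0,0.8,0.6],[45,0,0.2,0.8,0.9],[45,0,0.7,0.6,0.95],[45,0,0.9,0.5,0.95],[45,0,0.95,0.4,0.95],[45,0,0.95,0.3,0.95],[45,-0.01,0.95,0.1,0.95],[45,-0.02,0.7,0,0.95],[45,0,0.48,0,0.9]],
  ],
  newtons=60,
)

```text
t: 7.3
eef_pos: [0.4931, 0.1331, 0.2216]
tool_rot: [-0.0, 0.966, 0.26, 0.0]
contact_force: [1.1, -0.8, -0.9]
gripper_width: 0.624
grasp_force: 63.1
```

Emit:
arm_command(
  rows=[
    [[45,0,0,0,0],[45,0,0,0,0],[45,0,0,0,0],[45,0,0,0,0],[45,0,0,0,0],[45,0,0,0,0],[45,0,0,0,0],[45,0,0,0,0],[45,0,0,0,0],[45,0,0,0,0]],
  ],
)

```text
t: 8.55
eef_pos: [0.4935, 0.1311, 0.2216]
tool_rot: [-0.0, 0.966, 0.258, 0.0]
contact_force: [-0.7, 0.7, -1.0]
gripper_width: 0.623
grasp_force: 63.1
```

```bash
python3 - <<'E'
from h import *
o=get_obs();yw=2*np.arctan2(o["tool_rot"][2],o["tool_rot"][1]); print(o["t"],o["eef_pos"],yw,o["contact_force"],o["q"])
ims=[];ps=[];ts=[]
for i in range(15):
    ts.append(get_obs()["t"]);ps.append(cams.camera_params("wrist")); ims.append(cams.read_camera("wrist"))
np.savez("sww.npz",ims=np.array(ims),ts=ts,E=[p["extrinsics"] for p in ps],K=ps[0]["K"])
p=ps[0]
for n,X in dict(pt0=hookpt(0,0,(.033,-.13)),ptmin=hookpt(-.117,0,(.033,-.13)),ptmax=hookpt(.27,0,(.033,-.13)),sh=hookpt(.06,0,(0,-.1))).items(): print(n,proj("wrist",X,p))
d=[np.abs(a.astype(int)-ims[0]).sum() for a in ims]; print(d)
# montage: full frame of one + crops of the top region
rows=[np.hstack([cv2.resize(im[0:160,180:380,::-1],(266,213)) for im in ims[2*3*r:2*3*r+6:2]]) for r in range(2)]
cv2.imwrite("pics/sw2.png",np.vstack(rows))
E
```

```text
8.55 [0.49350144 0.13108281 0.22161333] 0.5209866224731019 [-0.69941754  0.72031043 -0.95080416] [-0.03110265  0.22164355 -0.4038947   1.90633833  0.10074269  1.03312542
 -1.52765269]
pt0 [275.6233194    0.99744502]
ptmin [277.57973478  33.65056598]
ptmax [270.53097268 -86.60277389]
sh [ 267.17478196 -160.00917237]
[np.int64(0), np.int64(4996581), np.int64(2927125), np.int64(2634628), np.int64(1569003), np.int64(2043847), np.int64(3332052), np.int64(3834033), np.int64(3413653), np.int64(2100605), np.int64(3345205), np.int64(3254526), np.int64(1759983), np.int64(2867361), np.int64(2446343)]
```

View pics/sw2.png

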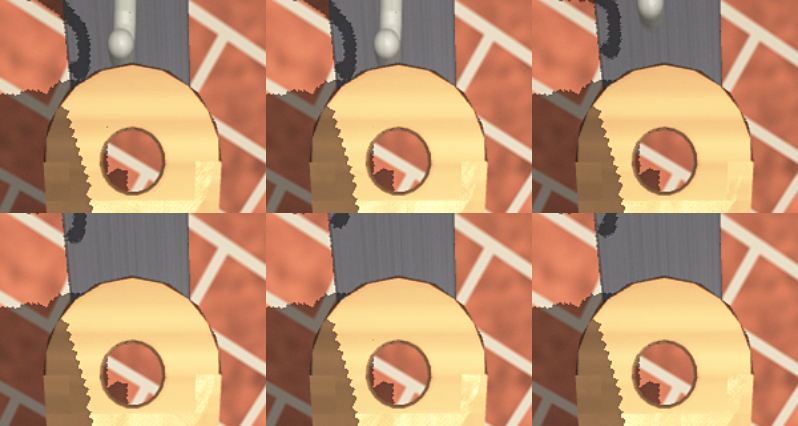

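The wrist view shows the slice's hole at crop (132,160) and the hook's point at (120,42) at its robot-side end of swing, about 4 mm left of the stand's mid-plane (a turn of about -0.13 rad). I'll move up to just outside that end of the swing.

Emit:
arm_command(
  rows=[
    [[45,0.1,0.1,0,-0.2],[45,0.12,0.12,0,-0.3],[45,0.12,0.12,0,-0.2],[45,0.1,0.09,0,-0.2],[45,0.06,0.06,0,0],[45,0,0,0,0],[45,0,0,0,0],[45,0,0,0,0],[45,0,0,0,0],[45,0,0,0,0]],
  ],
)

```text
t: 10.55
eef_pos: [0.5235, 0.1603, 0.2217]
tool_rot: [0.0, 0.975, 0.223, 0.0]
contact_force: [-0.2, -0.7, 0.1]
gripper_width: 0.623
grasp_force: 63.1
```

```bash
python3 - <<'E'
from h import *
o=get_obs();yw=2*np.arctan2(o["tool_rot"][2],o["tool_rot"][1]); print(o["t"],o["eef_pos"],yw,o["contact_force"])
H=o["eef_pos"]+[.072*np.cos(yw+.005),.072*np.sin(yw+.005),.024]
d=H-PIV;print("H rel stand",d[0]*np.cos(PS)+d[1]*np.sin(PS),-d[0]*np.sin(PS)+d[1]*np.cos(PS))
ims=[];ts=[];p=cams.camera_params("wrist")
for i in range(14):
    ts.append(get_obs()["t"]); ims.append(cams.read_camera("wrist"))
np.savez("sww2.npz",ims=np.array(ims),ts=ts,E=p["extrinsics"],K=p["K"])
print("hole",proj("wrist",H+[0,0,.006],p))
for t in(-.113,0,.27): print(t,proj("wrist",hookpt(t,-.13,(.033,-.13)),p),proj("wrist",hookpt(t,0,(0,-.1)),p))
k=[0,2,4,6,8,10,12,13]
rows=[np.hstack([cv2.resize(ims[i][0:160,205:355,::-1],(200,213)) for i in k[4*r:4*r+4]]) for r in range(2)]
cv2.imwrite("pics/sw3.png",np.vstack(rows)); print(ts)
E
```

```text
10.55 [0.52347553 0.1603415  0.22165863] 0.44881012234757633 [-0.16804451 -0.74678213  0.08569717]
H rel stand -0.04706886885704464 0.004574277840006979
hole [278.81620821 121.67136973]
-0.113 [279.53691006 121.08971702] [278.11673184  27.36112711]
0 [275.76469351  91.97041397] [274.21606306  -4.49280092]
0.27 [265.85138566  15.55367752] [263.60262288 -94.71601349]
[10.55, 10.6, 10.65, 10.7, 10.75, 10.8, 10.85, 10.9, 10.95, 11.0, 11.05, 11.1, 11.15, 11.2]
```

View pics/sw3.png

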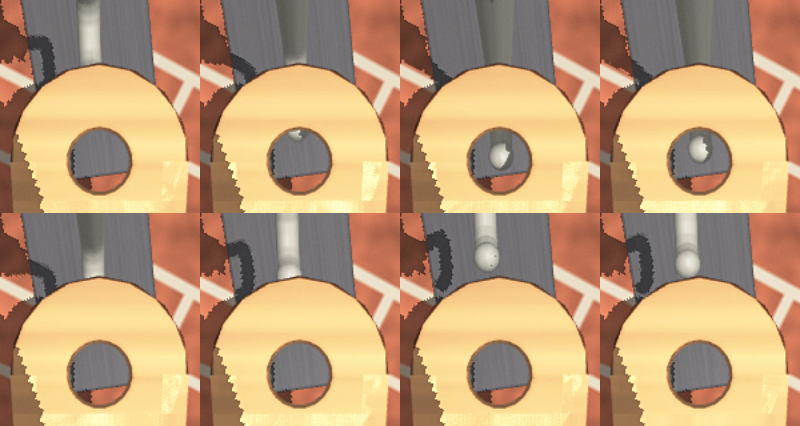

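At the robot-side end of its swing (t about 10.79) the point shows through the hole at (501,155), while the hole's centre is at (499,160). So the alignment is good and the shank is about 3 mm short of the nose. I'll creep forward about 1.2 mm per period, so the hook only meets the nose at the end of its swing.

Emit:
arm_command(
  rows=[
    [[45,0.004,0.0027,0,0],[45,0.004,0.0027,0,0],[45,0.004,0.0027,0,0],[45,0.004,0.0027,0,0],[45,0.003,0.002,0,0],[45,0.003,0.002,0,0],[45,0.003,0.002,0,0],[45,0.003,0.002,0,0],[45,0.003,0.002,0,0],[45,0.003,0.002,0,0]],
  ],
)

```text
t: 12.5
eef_pos: [0.5255, 0.1619, 0.2216]
tool_rot: [-0.0, 0.975, 0.223, 0.0]
contact_force: [-0.4, -0.3, -1.0]
gripper_width: 0.624
grasp_force: 63.1
```

Emit:
arm_command(
  rows=[
    [[45,0.003,0.002,0,0],[45,0.003,0.002,0,0],[45,0.003,0.002,0,0],[45,0.003,0.002,0,0],[45,0.003,0.002,0,0],[45,0.003,0.002,0,0],[45,0.003,0.002,0,0],[45,0.003,0.002,0,0],[45,0.003,0.002,0,0],[45,0.003,0.002,0,0]],
  ],
)

```text
t: 13.75
eef_pos: [0.5273, 0.163, 0.2216]
tool_rot: [0.0, 0.975, 0.223, 0.0]
contact_force: [-0.9, 0.1, -1.7]
gripper_width: 0.623
grasp_force: 63.1
```

Emit:
arm_command(
  rows=[
    [[45,0.003,0.002,0,0],[45,0.003,0.002,0,0],[45,0.003,0.002,0,0],[45,0.003,0.002,0,0],[45,0.003,0.002,0,0],[45,0.003,0.002,0,0],[45,0.003,0.002,0,0],[45,0.003,0.002,0,0],[45,0.003,0.002,0,0],[45,0.003,0.002,0,0]],
  ],
)

```text
t: 15.0
eef_pos: [0.5291, 0.1643, 0.2216]
tool_rot: [0.0, 0.975, 0.223, 0.0]
contact_force: [-0.1, 1.1, -1.6]
gripper_width: 0.625
grasp_force: 63.1
```

Emit:
arm_command(
  rows=[
    [[45,0.003,0.002,0,0],[45,0.003,0.002,0,0],[45,0.003,0.002,0,0],[45,0.003,0.002,0,0],[45,0.003,0.002,0,0],[45,0.003,0.002,0,0],[45,0.003,0.002,0,0],[45,0.003,0.002,0,0],[45,0.003,0.002,0,0],[45,0.003,0.002,0,0]],
  ],
)

```text
t: 16.25
eef_pos: [0.5309, 0.1654, 0.2216]
tool_rot: [0.0, 0.975, 0.223, 0.0]
contact_force: [-0.5, 0.4, -1.7]
gripper_width: 0.623
grasp_force: 63.1
```

```bash
python3 - <<'E'
from h import *
o=get_obs();yw=2*np.arctan2(o["tool_rot"][2],o["tool_rot"][1]); print(o["t"],o["eef_pos"],yw,o["contact_force"])
H=o["eef_pos"]+[.072*np.cos(yw+.005),.072*np.sin(yw+.005),.024]
d=H-PIV;print("H rel stand",d[0]*np.cos(PS)+d[1]*np.sin(PS),-d[0]*np.sin(PS)+d[1]*np.cos(PS))
# shank visible just beyond nose: track the point cap (bright) / motion amount
ims=[]; 
for i in range(15): ims.append(cams.read_camera("wrist"))
np.savez("sww3.npz",ims=np.array(ims),t=o["t"])
for n in("sww2.npz","sww3.npz"):
    a=np.load(n)["ims"].astype(float); print(n,a[:,:45,230:320].std(0).mean().round(2), [np.abs(x-a[0])[:45,230:320].mean().round(1) for x in a])
E
```

```text
16.25 [0.53094858 0.16543892 0.22161629] 0.44896495791057717 [-0.48091664  0.37026229 -1.6744631 ]
H rel stand -0.03802253135103568 0.004726592610934182
sww2.npz 12.17 [np.float64(0.0), np.float64(13.4), np.float64(17.7), np.float64(17.4), np.float64(17.6), np.float64(18.2), np.float64(17.7), np.float64(18.7), np.float64(15.5), np.float64(5.9), np.float64(9.4), np.float64(11.6), np.float64(12.6), np.float64(12.4)]
sww3.npz 10.64 [np.float64(0.0), np.float64(9.3), np.float64(14.4), np.float64(16.1), np.float64(18.3), np.float64(20.3), np.float64(20.4), np.float64(18.9), np.float64(15.6), np.float64(16.8), np.float64(10.5), np.float64(4.0), np.float64(4.3), np.float64(3.9), np.float64(4.0)]
```

```bash
python3 - <<'E'
from h import *
for n in("sww2.npz","sww3.npz"):
    for x in np.load(n)["ims"]:
        x=x.astype(int); w=(x.min(2)>125)&(x.max(2)-x.min(2)<35)
        a=w[:46,255:300]; b=w[95:150,258:302]
        ra=np.where(a.sum(1)>4)[0]; vb,ub=np.nonzero(b)
        print((ra.max() if len(ra) else None, a.sum()), (b.sum(), vb.mean().round(1)+95 if b.any() else 0),end='; ')
    print()
E
```

```text
(np.int64(45), np.int64(640)) (np.int64(8), np.float64(121.2)); (np.int64(45), np.int64(322)) (np.int64(8), np.float64(123.1)); (np.int64(45), np.int64(30)) (np.int64(50), np.float64(103.7)); (None, np.int64(0)) (np.int64(189), np.float64(110.2)); (None, np.int64(0)) (np.int64(183), np.float64(116.6)); (None, np.int64(0)) (np.int64(176), np.float64(117.4)); (None, np.int64(0)) (np.int64(219), np.float64(113.3)); (None, np.int64(4)) (np.int64(202), np.float64(112.0)); (np.int64(45), np.int64(237)) (np.int64(33), np.float64(120.6)); (np.int64(45), np.int64(555)) (np.int64(17), np.float64(122.2)); (np.int64(45), np.int64(726)) (np.int64(81), np.float64(118.9)); (np.int64(45), np.int64(711)) (np.int64(17), np.float64(121.2)); (np.int64(42), np.int64(650)) (np.int64(13), np.float64(119.6)); (np.int64(45), np.int64(733)) (np.int64(92), np.float64(119.5)); 
(np.int64(45), np.int64(520)) (np.int64(41), np.float64(128.7)); (np.int64(45), np.int64(332)) (np.int64(9), np.float64(131.1)); (np.int64(45), np.int64(112)) (np.int64(38), np.float64(121.6)); (None, np.int64(0)) (np.int64(173), np.float64(108.3)); (None, np.int64(0)) (np.int64(182), np.float64(117.5)); (None, np.int64(0)) (np.int64(96), np.float64(123.0)); (None, np.int64(0)) (np.int64(96), np.float64(122.8)); (None, np.int64(0)) (np.int64(156), np.float64(117.1)); (None, np.int64(0)) (np.int64(235), np.float64(112.3)); (np.int64(45), np.int64(67)) (np.int64(25), np.float64(101.9)); (np.int64(45), np.int64(288)) (np.int64(17), np.float64(131.2)); (np.int64(45), np.int64(476)) (np.int64(115), np.float64(126.6)); (np.int64(45), np.int64(570)) (np.int64(7), np.float64(128.9)); (np.int64(45), np.int64(577)) (np.int64(40), np.float64(129.1)); (np.int64(45), np.int64(470)) (np.int64(12), np.float64(131.2));
```

The tap contacts are under 2 N and the swing is shrinking. I'll keep creeping, slightly faster as the amplitude drops.

Emit:
arm_command(
  rows=[
    [[45,0.003,0.002,0,0],[45,0.003,0.002,0,0],[45,0.003,0.002,0,0],[45,0.003,0.002,0,0],[45,0.003,0.002,0,0],[45,0.003,0.002,0,0],[45,0.003,0.002,0,0],[45,0.003,0.002,0,0],[45,0.003,0.002,0,0],[45,0.003,0.002,0,0]],
  ],
)

```text
t: 18.25
eef_pos: [0.5327, 0.1666, 0.2216]
tool_rot: [-0.0, 0.975, 0.223, 0.0]
contact_force: [0.1, 0.6, -0.5]
gripper_width: 0.63
grasp_force: 63.1
```

Emit:
arm_command(
  rows=[
    [[45,0.004,0.0026,0,0],[45,0.004,0.0026,0,0],[45,0.004,0.0026,0,0],[45,0.004,0.0026,0,0],[45,0.004,0.0026,0,0],[45,0.004,0.0026,0,0],[45,0.004,0.0026,0,0],[45,0.004,0.0026,0,0],[45,0.004,0.0026,0,0],[45,0.004,0.0026,0,0]],
  ],
)

```text
t: 19.5
eef_pos: [0.5352, 0.1682, 0.2216]
tool_rot: [0.0, 0.975, 0.223, 0.0]
contact_force: [0.1, -0.2, -0.6]
gripper_width: 0.622
grasp_force: 63.1
```

Emit:
arm_command(
  rows=[
    [[45,0.004,0.0026,0,0],[45,0.004,0.0026,0,0],[45,0.004,0.0026,0,0],[45,0.004,0.0026,0,0],[45,0.004,0.0026,0,0],[45,0.004,0.0026,0,0],[45,0.004,0.0026,0,0],[45,0.004,0.0026,0,0],[45,0.004,0.0026,0,0],[45,0.004,0.0026,0,0]],
  ],
)

```text
t: 20.75
eef_pos: [0.5376, 0.1697, 0.2216]
tool_rot: [0.0, 0.975, 0.223, 0.0]
contact_force: [0.1, -0.0, -0.3]
gripper_width: 0.625
grasp_force: 63.1
```

Emit:
arm_command(
  rows=[
    [[45,0.005,0.0033,0,0],[45,0.005,0.0033,0,0],[45,0.005,0.0033,0,0],[45,0.005,0.0033,0,0],[45,0.005,0.0033,0,0],[45,0.005,0.0033,0,0],[45,0.005,0.0033,0,0],[45,0.005,0.0033,0,0],[45,0.005,0.0033,0,0],[45,0.005,0.0033,0,0]],
  ],
)

```text
t: 22.0
eef_pos: [0.5405, 0.1717, 0.2216]
tool_rot: [0.0, 0.975, 0.223, -0.0]
contact_force: [0.2, -0.2, -0.4]
gripper_width: 0.624
grasp_force: 63.1
```

```bash
cat >> h.py <<'E'
def report(n=15,save="s.npz"):
    o=get_obs();yw=2*np.arctan2(o["tool_rot"][2],o["tool_rot"][1]); print(o["t"],o["eef_pos"].round(4),yw.round(3),o["contact_force"].round(2),o["torque"].round(2))
    H=o["eef_pos"]+[.072*np.cos(yw+.005),.072*np.sin(yw+.005),.024]
    d=H-PIV;print("H rel stand mm",(1e3*np.array([d[0]*np.cos(PS)+d[1]*np.sin(PS),-d[0]*np.sin(PS)+d[1]*np.cos(PS),d[2]])).round(1))
    ims=[cams.read_camera("wrist") for i in range(n)]; np.savez(save,ims=np.array(ims))
    for x in ims:
        x=x.astype(int); w=(x.min(2)>125)&(x.max(2)-x.min(2)<35); a=w[:46,255:300]; b=w[95:150,258:302]; v,u=np.nonzero(b)
        print(a.sum(),b.sum(),(u.mean()+258).round(1) if b.any() else 0,(v.mean()+95).round(1) if b.any() else 0,end='; ')
E
python3 -c "
from h import *
report()"
```

```text
22.0 [0.5405 0.1717 0.2216] 0.449 [ 0.25 -0.16 -0.43] [-0.03  0.   -0.  ]
H rel stand mm [-26.6   4.7 -99.4]
19 145 278.5 117.4; 19 127 277.8 115.8; 19 152 279.0 117.5; 16 144 278.4 116.6; 30 222 281.7 121.3; 15 131 277.9 115.8; 27 137 278.4 117.5; 19 134 278.1 116.7; 23 177 280.0 119.8; 14 130 278.2 115.5; 20 134 278.4 116.7; 39 226 282.1 121.9; 35 222 282.1 121.9; 48 244 283.0 122.5; 31 179 280.6 120.2;
```

Emit:
arm_command(
  rows=[
    [[45,0.006,0.004,0,0],[45,0.006,0.004,0,0],[45,0.006,0.004,0,0],[45,0.006,0.004,0,0],[45,0.006,0.004,0,0],[45,0.006,0.004,0,0],[45,0.006,0.004,0,0],[45,0.006,0.004,0,0],[45,0.006,0.004,0,0],[45,0.006,0.004,0,0]],
  ],
)

```text
t: 24.0
eef_pos: [0.5441, 0.1741, 0.2216]
tool_rot: [0.0, 0.975, 0.223, 0.0]
contact_force: [-0.7, 0.6, -0.8]
gripper_width: 0.626
grasp_force: 63.1
```

```bash
python3 - <<'E'
from h import *
report(6)
p=cams.camera_params("wrist")
for t in(.08,.1,.12): print(t,[proj("wrist",hookpt(t,ps_,(.033,-.13)),p).round(1) for ps_ in(-.2,-.1,0)])
im=np.load("s.npz")["ims"][-1].astype(int)
s=" .:-=+*#%@"
for v in range(0,50,3): print(v,"".join(s[min(9,im[v,u].min()//25)] for u in range(235,325,2)))
for v in range(90,156,2): print(v,"".join(s[min(9,im[v,u].min()//25)] for u in range(250,310)))
E
```

```text
24.0 [0.5441 0.1741 0.2216] 0.449 [-0.72  0.58 -0.78] [-0.01  0.05 -0.03]
H rel stand mm [-22.2   4.7 -99.4]
103 148 277.7 112.9; 103 208 280.2 118.0; 111 225 281.0 119.1; 120 272 282.1 120.4; 125 280 282.1 120.7; 112 212 280.5 118.3; 0.08 [array([275.4, 120.5]), array([281.6, 120.6]), array([287.8, 120.1])]
0.1 [array([274.7, 115.4]), array([280.9, 115.5]), array([287.1, 115. ])]
0.12 [array([274.1, 110.2]), array([280.3, 110.3]), array([286.5, 109.8])]
0 -===--======---------------------------------
3 -===:-=======--------------------------------
6 -===:--======--------------------------------
9 --==:-=======--------------------------------
12 --==-:-=======-------------------------------
15 --===:--=======------------------------------
18 --===::-========-----------------------------
21 ---==-::-=======-----------------------------
24 ---===::-=======-----------------------------
27 ---===-::-======-----------------------------
30 ---====::---====-----------------------------
33 ----====:.----===----=----------------------#
36 ----=====:::----=---==+++=-----------------#*
39 ----=
[... 1627 characters left out ...]
:-=+:..::::.=+:=+==========+==========::=+++******
136 *********+-:::.::::::::::=+==========++=====++-::=+++*******
138 +**********=-:::::::::::.:=+=========++=====-::-++++********
140 **********+**=-::::::::::=+==========++=+=:::=+++++*********
142 **+********+++*+-:::::::..=+=++=====+=:::::=++**************
144 ***+**************+=--:::::::::::::::::==++++***************
146 *++********************+=---------=++***++******************
148 ****************************+*******************************
150 ************************#*##********************************
152 @%#*##%%##*######%@%##%@%%#*********************************
154 %#@@#%##%%#%#@@@@@@@@#@%#*##****#%****#%****#%**************
```

The point's centre is at (281,111.5), which matches turn ψ of about -0.1 and θ of about 0.115, so the hook is leaning and at rest. I'll slide down following the shank's slope, with a slight lateral correction.

Emit:
arm_command(
  rows=[
    [[45,0.0056,0.0013,-0.04,0],[45,0.0056,0.0013,-0.04,0],[45,0.0056,0.0013,-0.04,0],[45,0.0056,0.0013,-0.04,0],[45,0.0056,0.0013,-0.04,0],[45,0.0056,0.0013,-0.04,0],[45,0.0056,0.0013,-0.04,0],[45,0.0056,0.0013,-0.04,0],[45,0.0056,0.0013,-0.04,0],[45,0.0056,0.0013,-0.04,0]],
  ],
)

```text
t: 25.55
eef_pos: [0.5475, 0.1749, 0.1974]
tool_rot: [-0.0, 0.975, 0.223, -0.0]
contact_force: [-0.3, 0.0, -0.8]
gripper_width: 0.628
grasp_force: 63.1
```

```bash
python3 - <<'E'
from h import *
report(3)
p=cams.camera_params("wrist")
for t in(.08,.1,.12): print(t,[proj("wrist",hookpt(t,ps_,(.033,-.13)),p).round(1) for ps_ in(-.2,-.1,0)])
im=np.load("s.npz")["ims"][-1].astype(int)
s=" .:-=+*#%@"
for v in range(90,156,2): print(v,"".join(s[min(9,im[v,u].min()//25)] for u in range(250,310)))
E
```

```text
25.55 [0.5475 0.1749 0.1974] 0.449 [-0.35  0.02 -0.8 ] [-0.05  0.04  0.01]
H rel stand mm [ -19.     3.6 -123.6]
0 354 278.6 116.6; 11 377 279.1 117.6; 16 430 280.1 118.9; 0.08 [array([273.1, 128.4]), array([280.3, 128.5]), array([287.4, 127.9])]
0.1 [array([272.4, 122.5]), array([279.5, 122.6]), array([286.6, 122. ])]
0.12 [array([271.6, 116.5]), array([278.7, 116.6]), array([285.9, 116. ])]
90 ++++++++++++++++++++++++++++++++++++++++++++++++++++++++++++
92 ++++++++++++++++++++++++++++++++++++++++++++++++++++++++++++
94 ++++++++++++++++++++++++++++++++++++++++++++++++++++++++++++
96 +++++++++++++++++++++===-::::::-:-:--=++++++++++++++++++++++
98 +**++++*++++**+**+-::----==+===----:::::-=+++++*++++++*+*+**
100 *****+********+-----=+++****=======--==-::::=+*+*****+******
102 ************+=---====+++++====+*===--======-::=+************
104 **********+----========----====+=----======+=:::+***********
106 *********=:-:.=====------------==----==========::-+*********
108 ********---:.:=====-----==+++++++==--=======+===-::+********
110 ******#-:-:::.=====---=+*****###***+=============-::+**
[... 735 characters left out ...]
:::.======================++====+=+===::=+********
136 *********+-::===========++=+========++====+=++-::=++********
138 ***********=-::=+=+:=:::::..==+=====++======-::-++++********
140 *************=-:::::::::::::::======+++==-:::=+++***********
142 *+**********+**+-::::::::::::=+++===+=:::::=+*+*************
144 ******************+=--::::::::::::::::-==+******************
146 ***********************+=---------=+************************
148 ************************************************************
150 ******************###***************************************
152 %%%%%%%#%#######*******##***********************************
154 ###%%%%%%@@@@######********#********************************
```

The point is centred in the hole, at (278.5,118) against (279,121). I'll continue down gently.

Emit:
arm_command(
  rows=[
    [[45,0.0025,0.0018,-0.03,0],[45,0.0025,0.0018,-0.03,0],[45,0.0025,0.0018,-0.03,0],[45,0.0025,0.0018,-0.03,0],[45,0.0025,0.0018,-0.03,0],[45,0.0025,0.0018,-0.03,0],[45,0.0025,0.0018,-0.03,0],[45,0.0025,0.0018,-0.03,0],[45,0.0025,0.0018,-0.03,0],[45,0.0025,0.0018,-0.03,0]],
  ],
)

```text
t: 26.95
eef_pos: [0.549, 0.176, 0.1795]
tool_rot: [0.0, 0.975, 0.223, 0.0]
contact_force: [0.1, 0.4, -0.6]
gripper_width: 0.621
grasp_force: 63.1
```

```bash
python3 - <<'E'
from h import *
report(1)
im=np.load("s.npz")["ims"][-1].astype(int)
s=" .:-=+*#%@"
for v in range(92,152,3): print(v,"".join(s[min(9,im[v,u].min()//25)] for u in range(250,310)))
E
```

```text
26.95 [0.549  0.176  0.1795] 0.449 [ 0.12  0.39 -0.58] [-0.01  0.08  0.01]
H rel stand mm [ -17.2    3.6 -141.5]
31 612 280.8 120.3; 92 ++++++++++++++++++++++++++++++++++++++++++++++++++++++++++++
95 +++++++++++++++++*++++++++==---=++++++++++++++++*+++++++*+++
98 +*++*+*+*********+------=++*%+=-----::::-=++++++************
101 *************=:----+++++*********#==--===-:::=++************
104 ***********=:-::==-==+++*************+=======:::+***********
107 ********+--:::::=======--==-======++**======+=+=::=*********
110 *******=--:::::::==-------------====++=======+===-::+*******
113 ******=--:::::::===----=++++******++=============+=::+******
116 *****=--:::::::::==-=++****#########**+=======++===-::+*****
119 *****--:::::::::::-++**#####%%%%%%%%###*======+=====::=+****
122 *****=-:::::::::===+**####%%%@@@%%%%%###*+====+===+=::-+++**
125 *****=-::::::::::==+**####%%%@@@@%%%%###+=====+++++-::++++++
128 *****+--::::::::::==+**######%%%%%%%###+======+++=-::=++*+**
131 ****+*+--:::::::=+====+**#########=**+========+++-::=++*****
134 ********+-::::::.========++++****+==++=====++++=::=+********
137 **********+-::::=========+==+===+===++=====++=::=+++********
140 *************=-::-======+:=:.=++=+==+++++=:::=++++**********
143 ****************+=-:::::::::::::=+=-:::::-+*****************
146 ***********************+=---------=+************************
149 ************************************************************
```

The point is through the hole and centred. I'll lower the last centimetre into the bend, watching the force.

Emit:
arm_command(
  rows=[
    [[45,0.001,0.001,-0.017,0],[45,0.001,0.001,-0.017,0],[45,0.001,0.001,-0.017,0],[45,0.001,0.001,-0.017,0],[45,0.001,0.001,-0.017,0],[45,0.001,0.001,-0.017,0],[45,0.001,0.001,-0.017,0],[45,0.001,0.001,-0.017,0],[45,0.001,0.001,-0.017,0],[45,0.001,0.001,-0.017,0]],
  ],
  newtons=20,
)

```text
t: 28.25
eef_pos: [0.5496, 0.1766, 0.1694]
tool_rot: [0.0, 0.975, 0.223, 0.0]
contact_force: [0.1, -0.9, -0.9]
gripper_width: 0.621
grasp_force: 63.1
```

Emit:
arm_command(
  rows=[
    [[52,0.001,0.001,-0.017,0],[52,0.001,0.001,-0.017,0],[52,0.001,0.001,-0.017,0],[52,0.001,0.001,-0.017,0],[52,0.001,0.001,-0.017,0],[52,0,0,-0.017,0],[52,0,0,0,0],[52,0,0,0,0],[52,0,0,0,0],[52,0,0,0,0]],
  ],
  newtons=20,
)

```text
t: 29.5
eef_pos: [0.5499, 0.1769, 0.1633]
tool_rot: [0.0, 0.975, 0.223, 0.0]
contact_force: [-0.4, -0.1, 1.5]
gripper_width: 0.623
grasp_force: 63.2
```

The slice rests on the bend with about 2.4 N. I'll ease the grip slightly so it can pivot between the pads.

Emit:
arm_command(
  rows=[
    [[53.0,0,0,0,0],[53.0,0,0,0,0],[53.2,0,0,0,0],[53.2,0,0,0,0],[53.2,0,0,0,0],[53.2,0,0,0,0],[53.2,0,0,0,0],[53.2,0,0,0,0],[53.2,0,0,0,0],[53.2,0,0,0,0]],
  ],
  newtons=20,
)

```text
t: 30.75
eef_pos: [0.5499, 0.1769, 0.1633]
tool_rot: [0.0, 0.975, 0.223, 0.0]
contact_force: [-0.0, -0.5, 2.7]
gripper_width: 0.625
grasp_force: 60.5
```

Emit:
arm_command(
  rows=[
    [[53.5,0,0,0,0],[53.5,0,0,0,0],[53.7,0,0,0,0],[53.7,0,0,0,0],[53.7,0,0,0,0],[53.7,0,0,0,0],[53.7,0,0,0,0],[53.7,0,0,0,0],[53.7,0,0,0,0],[53.7,0,0,0,0]],
  ],
  newtons=20,
)

```text
t: 32.0
eef_pos: [0.5499, 0.1769, 0.1633]
tool_rot: [0.0, 0.975, 0.223, 0.0]
contact_force: [0.1, 0.2, 1.7]
gripper_width: 0.63
grasp_force: 49.8
```

Emit:
arm_command(
  rows=[
    [[54.4,0,0,0,0],[54.8,0,0,0,0],[55.0,0,0,0,0],[55.0,0,0,0,0],[55.0,0,0,-0.02,0],[55.0,0,0,-0.02,0],[55.0,0,0,-0.02,0],[55.0,0,0,-0.02,0],[55.0,0,0,-0.02,0],[55.0,0,0,0,0]],
  ],
  newtons=20,
)

```text
t: 33.25
eef_pos: [0.5498, 0.1768, 0.1572]
tool_rot: [0.0, 0.975, 0.223, -0.0]
contact_force: [-0.1, 0.8, 1.1]
gripper_width: 0.644
grasp_force: 21.7
```

It pivots softly at a 22 N grip. I'll let the tail down along an arc.

Emit:
arm_command(
  rows=[
    [[55.0,0.002,0.001,-0.03,0],[55.0,0.002,0.001,-0.03,0],[55.0,0.004,0.003,-0.03,0],[55.0,0.004,0.003,-0.03,0],[55.0,0.006,0.004,-0.03,0],[55.0,0.006,0.004,-0.03,0],[55.0,0.007,0.005,-0.03,0],[55.0,0.008,0.005,-0.03,0],[55.0,0.009,0.006,-0.03,0],[55.0,0.01,0.006,-0.03,0]],
  ],
  newtons=20,
)

```text
t: 34.5
eef_pos: [0.5534, 0.1791, 0.1391]
tool_rot: [0.0, 0.975, 0.223, -0.0]
contact_force: [-0.4, 0.4, 1.4]
gripper_width: 0.645
grasp_force: 20.9
```

```bash
python3 - <<'E'
from h import *
report(1)
w=np.load("s.npz")["ims"][-1]; sc=cams.read_camera("scene"); 
a=cv2.resize(w[:,:,::-1],(400,300)); b=cv2.resize(sc[230:350,190:350,::-1],(400,300),interpolation=cv2.INTER_CUBIC)
cv2.imwrite("pics/t1.png",np.hstack([a,b]))
E
```

```text
34.5 [0.5534 0.1791 0.1391] 0.449 [-0.4   0.43  1.45] [-0.02 -0.14 -0.03]
H rel stand mm [ -11.7    3.8 -181.9]
105 1026 282.4 125.6;
```

View pics/t1.png

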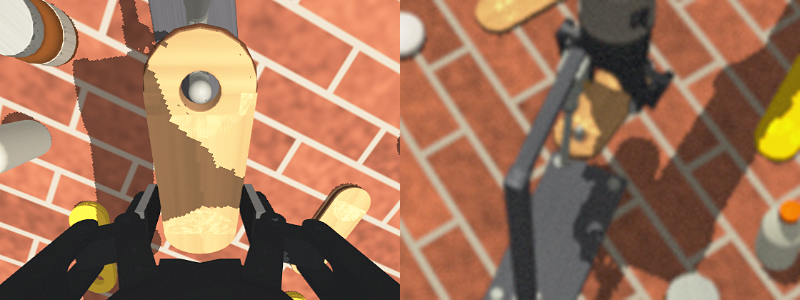

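The last view shows the point standing in the hole at (200,90), the nose tilted up towards the shank at (200,30), and the tail still between the pads. I'll tilt a little further, then let go.

Emit:
arm_command(
  rows=[
    [[55.0,0.012,0.008,-0.025,0],[55.0,0.012,0.008,-0.025,0],[55.0,0.012,0.008,-0.025,0],[55.0,0.012,0.008,-0.025,0],[55.0,0.014,0.009,-0.025,0],[55.0,0.014,0.009,-0.025,0],[55.0,0.015,0.01,-0.025,0],[55.0,0.015,0.01,-0.025,0],[55.0,0,0,0,0],[55.0,0,0,0,0]],
  ],
  newtons=20,
)

```text
t: 35.85
eef_pos: [0.5597, 0.1833, 0.1273]
tool_rot: [0.0, 0.975, 0.223, -0.0]
contact_force: [-0.2, 0.0, 0.9]
gripper_width: 0.643
grasp_force: 19.6
```

Emit:
arm_command(
  rows=[
    [[55.0,0.014,0.009,-0.025,0],[55.0,0.014,0.009,-0.025,0],[55.0,0.014,0.009,-0.025,0],[55.0,0.014,0.009,-0.025,0],[55.0,0,0,0,0],[55.4,0,0,0,0],[55.7,0,0,0,0],[56.0,0,0,0,0],[56.3,0,0,0,0],[56.6,0,0,0,0]],
  ],
  newtons=20,
)

```text
t: 37.1
eef_pos: [0.5631, 0.1856, 0.1214]
tool_rot: [-0.0, 0.975, 0.223, 0.0]
contact_force: [-0.8, 0.7, -0.8]
gripper_width: 0.663
grasp_force: 0.0
```

Emit:
arm_command(
  rows=[
    [[57,0,0,0,0],[58,0,0,0,0],[62,0,0,0,0],[68,0,0,0,0],[74,0,0,0,0],[80,0,0,0,0],[80,0,0,0,0],[80,-0.1,-0.06,0,0],[80,-0.3,-0.18,0,0],[80,-0.5,-0.3,0,0]],
  ],
)

```text
t: 38.35
eef_pos: [0.5087, 0.1531, 0.1213]
tool_rot: [-0.0, 0.975, 0.223, 0.0]
contact_force: [0.0, -0.8, 0.3]
gripper_width: 0.932
grasp_force: 0.0
```

Emit:
arm_command(
  rows=[
    [[80,-0.5,-0.3,0,0],[80,-0.5,-0.3,0,0],[80,-0.2,-0.2,0.3,0],[80,0,-0.5,0.5,0],[80,0,-0.7,0.5,0],[80,0,-0.7,0.5,0],[80,0,-0.5,0.3,0],[80,0,0,0,0],[80,0,0,0,0],[80,0,0,0,0]],
  ],
)

```text
t: 39.6
eef_pos: [0.4365, -0.0377, 0.2465]
tool_rot: [-0.0, 0.975, 0.224, -0.001]
contact_force: [-0.3, -0.4, -0.6]
gripper_width: 0.935
grasp_force: 0.0
```

```bash
python3 - <<'E'
from h import *
o=get_obs();print(o["t"],o["eef_pos"],o["contact_force"])
T=[cams.read_camera("top") for i in range(12)]; S=cams.read_camera("scene")
np.savez("fin.npz",T=np.array(T),S=S)
T=np.array(T).astype(float)
d=[np.abs(a-T[0])[140:205,195:260].mean().round(2) for a in T]; print(d)
# hook/slice location: tan pixels near the hook
for a in(T[0],T[4],T[8],T[11]):
    m=(a[...,0]>150)&(a[...,0]-a[...,2]>50)&(a[...,1]>110); m=m[140:205,195:260]; v,u=np.nonzero(m); print(m.sum(),u.mean()+195 if len(u) else 0,v.mean()+140 if len(u) else 0)
for n in("top","scene"):
    print(n,[proj(n,hookpt(.08,-.1,(.0165,z))).round(1).tolist() for z in(-.15,-.172,-.286)])
# bystanders: change vs first pictures, outside robot region
E
```

```text
39.6 [ 0.43653018 -0.03772429  0.2465471 ] [-0.34573955 -0.40291235 -0.5940154 ]
[np.float64(0.0), np.float64(6.76), np.float64(8.29), np.float64(8.74), np.float64(8.81), np.float64(9.05), np.float64(9.04), np.float64(8.96), np.float64(8.71), np.float64(8.54), np.float64(7.75), np.float64(6.22)]
91 224.67032967032966 176.4945054945055
85 224.90588235294118 175.87058823529412
88 223.5340909090909 175.4431818181818
87 225.33333333333334 176.77011494252872
top [[221.3, 170.2], [222.3, 171.1], [226.6, 175.4]]
scene [[259.6, 285.7], [259.3, 289.6], [258.0, 308.2]]
```

Released and clear. I'll let the sway settle and check numerically.

Emit:
arm_command(
  rows=[
    [[80,0,0,0,0],[80,0,0,0,0],[80,0,0,0,0],[80,0,0,0,0],[80,0,0,0,0],[80,0,0,0,0],[80,0,0,0,0],[80,0,0,0,0],[80,0,0,0,0],[80,0,0,0,0]],
  ],
)

```text
t: 41.5
eef_pos: [0.4371, -0.0389, 0.2473]
tool_rot: [-0.0, 0.975, 0.223, -0.0]
contact_force: [0.4, 0.0, -0.4]
gripper_width: 0.931
grasp_force: 0.0
```

Emit:
arm_command(
  rows=[
    [[80,0,0,0,0],[80,0,0,0,0],[80,0,0,0,0],[80,0,0,0,0],[80,0,0,0,0],[80,0,0,0,0],[80,0,0,0,0],[80,0,0,0,0],[80,0,0,0,0],[80,0,0,0,0]],
  ],
)

```text
t: 42.75
eef_pos: [0.4371, -0.0389, 0.2473]
tool_rot: [0.0, 0.975, 0.223, 0.0]
contact_force: [-0.1, -0.4, 0.6]
gripper_width: 0.937
grasp_force: 0.0
```

Emit:
arm_command(
  rows=[
    [[80,0,0,0,0],[80,0,0,0,0],[80,0,0,0,0],[80,0,0,0,0],[80,0,0,0,0],[80,0,0,0,0],[80,0,0,0,0],[80,0,0,0,0],[80,0,0,0,0],[80,0,0,0,0]],
  ],
)

```text
t: 44.0
eef_pos: [0.4371, -0.0389, 0.2473]
tool_rot: [0.0, 0.975, 0.223, 0.0]
contact_force: [0.1, -0.2, 0.1]
gripper_width: 0.938
grasp_force: 0.0
```

```bash
cat > chk.py <<'E'
from h import *
print(get_obs()["t"])
T=np.array([cams.read_camera("top") for i in range(12)]).astype(float)
print([np.abs(a-T[0])[140:205,195:260].mean().round(2) for a in T], "noise",np.abs(T[5]-T[0])[300:380,60:160].mean().round(2))
tan=lambda a:(a[...,0]>140)&(a[...,0]-a[...,2]>50)&(a[...,1]>100)
for a in T: v,u=np.nonzero(tan(a)[155:195,205:245]); print((round(u.mean()+205,1),round(v.mean()+155,1),len(u)) if len(u) else 0,end=' ')
# fit of the bright tip in top view per frame
print()
for a in T:
    w=(a.min(2)>115)&(a.max(2)-a.min(2)<30); v,u=np.nonzero(w[164:190,212:238]); print((round(u.mean()+212,1),round(v.mean()+164,1),len(u)) if len(u) else 0,end=' ')
a=T[0];S=cams.read_camera("scene").astype(float)
g=lambda x,m:"T" if m else " .:-=+*#%@"[int(min(9,x.min()//25))]
print();m=tan(a)
for v in range(145,200): print(v,"".join(g(a[v,u],m[v,u]) for u in range(195,255)))
m=tan(S)
for v in range(250,325): print(v,"".join(g(S[v,u],m[v,u]) for u in range(230,300)))
E
python3 chk.py
```

```text
44.0
[np.float64(0.0), np.float64(6.18), np.float64(6.81), np.float64(7.26), np.float64(7.32), np.float64(7.15), np.float64(6.32), np.float64(5.07), np.float64(5.69), np.float64(7.01), np.float64(8.36), np.float64(8.95)] noise 3.35
(np.float64(223.4), np.float64(170.6), 45) (np.float64(222.0), np.float64(169.4), 48) (np.float64(220.6), np.float64(169.3), 47) (np.float64(220.9), np.float64(168.2), 49) (np.float64(220.9), np.float64(169.3), 45) (np.float64(220.9), np.float64(169.0), 46) (np.float64(220.8), np.float64(169.7), 49) (np.float64(222.9), np.float64(170.1), 45) (np.float64(224.4), np.float64(170.3), 38) (np.float64(225.4), np.float64(172.4), 37) (np.float64(225.6), np.float64(173.4), 40) (np.float64(225.7), np.float64(174.2), 39) 
(np.float64(222.5), np.float64(173.0), 6) (np.float64(221.0), np.float64(171.0), 7) (np.float64(218.9), np.float64(171.6), 7) (np.float64(219.4), np.float64(168.2), 5) (np.float64(218.2), np.float64(171.6), 5) (np.float64(219.8), np.float64(169.2), 6) (np.float64(218.4), np.float64(174.3), 7) (np.float64(221.7), np.float64(172.0), 7) (np.float64(223
[... 8653 characters left out ...]
:-=+TTTTTTTTTT**TTTTTTTTT
316 ::::...:....:---=----=-=--------::....:..::.::--TTT::TTTTTTT**TTTTTTTT
317 ::::.:.:....:--=-----------------::.:.:.:::::::::::::TTTTTTT+**TTTTTTT
318 ::::..:.:.:.:---------=-----------:::...:.:::.:.::::::TTTTTTT**+TTTTTT
319 ::::........:----=-------=-=-------::..:..:.:...::::TTTTTTTTTT**TTTTTT
320 ::::.....::.:------=-=--------------:::::.......:::T:TTTTTTTTTT**TTTTT
321 ::::.:......:--=--===----=-=--=-=---::::::......:TTTTTTTTTTTTTT+**TTTT
322 :::::........:--=-==--=------==----::.:::::....::TTTTTTTTTTTTTTT**+TTT
323 T:::....:....:---==--=---==--------::.:---:....:TTTTTTTT::TTTTTTT**TTT
324 T:::::......::-=--===--===----=--=--:.:-----:.::TTTTTTTTT:TTTTTTT+**TT
```

```bash
cat > tip.py <<'E'
from h import *
from scipy.optimize import least_squares as ls
p=cams.camera_params("top"); t0=get_obs()["t"]
T=[cams.read_camera("top").astype(float) for i in range(14)]
th=[]
ref=np.linspace(-.3,.45,301); P=np.array([proj("top",hookpt(t,-.1,(.033,-.130)),p) for t in ref])
for a in T:
    w=cv2.GaussianBlur(a.min(2)-(a.max(2)-a.min(2)),(0,0),1.2)
    s=[w[int(round(v))-1:int(round(v))+2,int(round(u))-1:int(round(u))+2].mean() for u,v in P]; th.append(ref[int(np.argmax(s))])
print(t0,np.round(th,2), "range",min(th),max(th))
E
python3 tip.py
```

```text
44.65 [-0.06 -0.03  0.02  0.07  0.12  0.17  0.22  0.24  0.24  0.22  0.19  0.14
  0.09  0.05] range -0.057499999999999996 0.2375
```

The slice hangs, but the hook sways about ±0.15 rad. I'll calm it softly with the side of the open left finger against the slice's edge. The gripper body stays outside the slice's right edge, and I creep in from the robot side as before.

Emit:
arm_command(
  rows=[
    [[85,0.3,0.3,-0.2,0],[85,0.5,0.5,-0.5,0],[85,0.5,0.5,-0.6,0],[85,0.5,0.5,-0.6,0],[85,0.45,0.4,-0.6,0],[85,0.36,0.355,-0.37,0],[85,0,0,0,0],[85,0.03,0.014,0,0],[85,0.03,0.014,0,0],[85,0.03,0.014,0,0]],
  ],
)

```text
t: 46.6
eef_pos: [0.5995, 0.1163, 0.076]
tool_rot: [0.0, 0.975, 0.222, 0.001]
contact_force: [0.7, -0.5, 0.1]
gripper_width: 0.997
grasp_force: 0.0
```

```bash
python3 tip.py; python3 - <<'E'
from h import *
o=get_obs();yw=2*np.arctan2(o["tool_rot"][2],o["tool_rot"][1]);d=o["eef_pos"]-PIV;u=np.array([np.cos(yw),np.sin(yw)]);print(o["t"],o["eef_pos"],yw,"u,w mm",1e3*d[:2]@u,1e3*(-d[0]*u[1]+d[1]*u[0]),o["contact_force"])
E
```

```text
46.6 [0.39 0.42 0.42 0.42 0.42 0.42 0.39 0.36 0.29 0.4  0.4  0.4  0.4  0.4 ] range 0.29 0.42250000000000004
47.3 [0.59907662 0.11697556 0.07508236] 0.4490165970143741 u,w mm -69.97443855385244 -73.98362053678541 [-0.0968798  -0.03472301 -0.21629112]
```

Emit:
arm_command(
  rows=[
    [[85,0.01,0.005,0,0],[85,0.01,0.005,0,0],[85,0.01,0.005,0,0],[85,0.01,0.005,0,0],[85,0.01,0.005,0,0],[85,0.01,0.005,0,0],[85,0.01,0.005,0,0],[85,0.01,0.005,0,0],[85,0.01,0.005,0,0],[85,0.01,0.005,0,0]],
  ],
)

```text
t: 48.55
eef_pos: [0.6051, 0.1199, 0.075]
tool_rot: [0.0, 0.975, 0.223, -0.0]
contact_force: [0.2, 0.3, -0.7]
gripper_width: 0.999
grasp_force: 0.0
```

Emit:
arm_command(
  rows=[
    [[85,0.009,0.0043,0,0],[85,0.009,0.0043,0,0],[85,0.009,0.0043,0,0],[85,0.009,0.0043,0,0],[85,0.009,0.0043,0,0],[85,0.009,0.0043,0,0],[85,0.009,0.0043,0,0],[85,0.009,0.0043,0,0],[85,0.009,0.0043,0,0],[85,0.009,0.0043,0,0]],
  ],
)

```text
t: 49.8
eef_pos: [0.6105, 0.1226, 0.0751]
tool_rot: [-0.0, 0.975, 0.223, 0.0]
contact_force: [0.3, 0.3, -0.7]
gripper_width: 0.997
grasp_force: 0.0
```

Emit:
arm_command(
  rows=[
    [[85,0.009,0.0043,0,0],[85,0.009,0.0043,0,0],[85,0.009,0.0043,0,0],[85,0.009,0.0043,0,0],[85,0.009,0.0043,0,0],[85,0.009,0.0043,0,0],[85,0.009,0.0043,0,0],[85,0.009,0.0043,0,0],[85,0.009,0.0043,0,0],[85,0.009,0.0043,0,0]],
  ],
)

```text
t: 51.05
eef_pos: [0.6159, 0.1251, 0.0751]
tool_rot: [-0.0, 0.975, 0.223, 0.0]
contact_force: [-0.4, 0.4, 0.2]
gripper_width: 0.995
grasp_force: 0.0
```

Emit:
arm_command(
  rows=[
    [[85,0.009,0.0043,0,0],[85,0.009,0.0043,0,0],[85,0.009,0.0043,0,0],[85,0.009,0.0043,0,0],[85,0.009,0.0043,0,0],[85,0.009,0.0043,0,0],[85,0.009,0.0043,0,0],[85,0.009,0.0043,0,0],[85,0.009,0.0043,0,0],[85,0.009,0.0043,0,0]],
  ],
)

```text
t: 52.3
eef_pos: [0.6213, 0.1277, 0.0751]
tool_rot: [0.0, 0.975, 0.223, -0.0]
contact_force: [-0.7, 0.6, 0.7]
gripper_width: 0.998
grasp_force: 0.0
```

Emit:
arm_command(
  rows=[
    [[85,0.009,0.0043,0,0],[85,0.009,0.0043,0,0],[85,0.009,0.0043,0,0],[85,0.009,0.0043,0,0],[85,0.009,0.0043,0,0],[85,0.009,0.0043,0,0],[85,0.009,0.0043,0,0],[85,0.009,0.0043,0,0],[85,0.009,0.0043,0,0],[85,0.009,0.0043,0,0]],
  ],
)

```text
t: 53.55
eef_pos: [0.6267, 0.1302, 0.0751]
tool_rot: [0.0, 0.975, 0.223, -0.0]
contact_force: [0.5, 0.0, -0.4]
gripper_width: 0.995
grasp_force: 0.0
```

```bash
cat > mot.py <<'E'
from h import *
o=get_obs();yw=2*np.arctan2(o["tool_rot"][2],o["tool_rot"][1]);d=o["eef_pos"]-PIV;u=np.array([np.cos(yw),np.sin(yw)]);print(o["t"],o["eef_pos"],"u,w mm",(1e3*d[:2]@u).round(1),(1e3*(-d[0]*u[1]+d[1]*u[0])).round(1),o["contact_force"].round(2))
W=np.array([cams.read_camera("wrist") for i in range(8)]).astype(int); S=np.array([cams.read_camera("scene") for i in range(2)]).astype(int)
np.savez("m.npz",W=W,S=S)
D=[(np.abs(W[i]-W[i-1]).max(2)>60) for i in range(1,8)]
print([int(x.sum()) for x in D]); a=np.any(D,0); v,uu=np.nonzero(a); print("moving box",np.percentile(uu,[5,95]),np.percentile(v,[5,95])) if len(v) else 0
E
python3 mot.py
```

```text
53.55 [0.62668315 0.13024897 0.07505895] u,w mm -39.3 -74.0 [ 0.51  0.04 -0.35]
[5279, 6036, 6094, 5589, 1992, 209, 1993]
moving box [  6. 188.] [172. 354.]
```

```bash
python3 - <<'E'
from h import *
W=np.load("m.npz")["W"]
for a in W:
    h=cv2.cvtColor(a.astype(np.uint8),cv2.COLOR_RGB2HSV); m=(h[...,0]>10)&(h[...,0]<26)&(h[...,1]>60)&(h[...,1]<170)&(h[...,2]>90); m[:, 200:]=0
    v,u=np.nonzero(m); print(len(v),np.percentile(u,[5,50,95]).round(),np.percentile(v,[5,50,95]).round())
a=W[6]; s=" .:-=+*#%@"
for v in range(120,420,10): print(v,"".join(s[min(9,a[v,u].min()//25)] for u in range(0,280,5)), "".join("T" if (a[v,u,0]-a[v,u,2]>40 and a[v,u,1]>100) else "." for u in range(0,280,5)))
E
```

```text
15251 [  6.  71. 169.] [161. 209. 296.]
16035 [  6.  72. 171.] [170. 220. 304.]
16856 [  6.  73. 172.] [180. 232. 315.]
17680 [  6.  73. 173.] [190. 245. 329.]
18352 [  7.  73. 174.] [198. 256. 340.]
17668 [  7.  73. 174.] [204. 261. 341.]
17801 [  7.  73. 174.] [203. 260. 341.]
18282 [  7.  73. 174.] [197. 255. 338.]
120 ======+#%%%@-:.::::::::::::::::::::::::::::::===:%%@#=-- TTTTTTTT............................................TTTT
130 ===----====*%%%%=:..::::::::::::::::::::::::::===-=#%%%@ TTTTTTTTTTTT.....................................TTT....
140 ===============+@====-:::::::::::::::::::::::::::-===-=# TTTTTTTTTTTTTTTT.................................TTTTTTT
150 =================:::-=:::::::::::::::::::::::::::.:-=--* TTTTTTTTTTTTTTTTT...T..............................TTTTT
160 ---=-============::::::::::::::::::::::::::::::::::.==+% TTTTTTTTTTTTTTTTT...................................TTT.
170 =========-=======:::::::::::::::::::::::::::::::::..::== TTTTTTTTTTTTTTTTT.......................................
180 %+-==========--===:::::::::::::::::::::::::::::::::.:==: .TTTTTTTTTT
[... 2059 characters left out ...]
...:::::..........................::====:::::.%@%@*-- ......T................................TTTT......T...TTT
370 ..---::.................................-::=+........... ..TTTTT.................................T...............
380 --:..................................... ............... TT......................................................
390 .....................::................................. ........................................................
400 ................. ::::::................................ ........................................................
410 .................===:::::............................... ........................................................
```

Emit:
arm_command(
  rows=[
    [[85,0.009,0.0043,0,0],[85,0.009,0.0043,0,0],[85,0.009,0.0043,0,0],[85,0.009,0.0043,0,0],[85,0.009,0.0043,0,0],[85,0.009,0.0043,0,0],[85,0.009,0.0043,0,0],[85,0.009,0.0043,0,0],[85,0.009,0.0043,0,0],[85,0.009,0.0043,0,0]],
  ],
)

```text
t: 55.3
eef_pos: [0.6321, 0.1328, 0.0751]
tool_rot: [0.0, 0.975, 0.223, -0.0]
contact_force: [0.8, -0.0, 0.1]
gripper_width: 0.993
grasp_force: 0.0
```

Emit:
arm_command(
  rows=[
    [[85,0.009,0.0043,0,0],[85,0.009,0.0043,0,0],[85,0.009,0.0043,0,0],[85,0.009,0.0043,0,0],[85,0.009,0.0043,0,0],[85,0.009,0.0043,0,0],[85,0.009,0.0043,0,0],[85,0.009,0.0043,0,0],[85,0.009,0.0043,0,0],[85,0.009,0.0043,0,0]],
  ],
)

```text
t: 56.55
eef_pos: [0.6375, 0.1354, 0.0751]
tool_rot: [0.0, 0.975, 0.223, -0.0]
contact_force: [0.2, -0.9, 0.2]
gripper_width: 0.997
grasp_force: 0.0
```

```bash
cat >> mot.py <<'E'
for a in W:
    h=cv2.cvtColor(a.astype(np.uint8),cv2.COLOR_RGB2HSV); m=(h[...,0]>10)&(h[...,0]<26)&(h[...,1]>60)&(h[...,1]<170)&(h[...,2]>90); m[:, 200:]=0
    v,u=np.nonzero(m); print(len(v),np.percentile(v,[5,50,95]).round(),end='; ')
E
python3 mot.py
```

```text
56.55 [0.63750997 0.13541455 0.0750678 ] u,w mm -27.3 -74.1 [ 0.24 -0.88  0.17]
[195, 107, 132, 75, 45, 31, 6]
moving box [ 33.2 531.8] [ 11. 397.]
19608 [191. 254. 342.]; 19613 [191. 254. 342.]; 19607 [192. 254. 343.]; 19601 [192. 254. 343.]; 19581 [192. 254. 343.]; 19578 [192. 254. 342.]; 19577 [192. 254. 342.]; 19605 [192. 254. 343.];
```

The slice now rests quietly on the finger. I'll back off slowly so it settles at its rest position, then move clear.

Emit:
arm_command(
  rows=[
    [[85,-0.009,-0.0043,0,0],[85,-0.009,-0.0043,0,0],[85,-0.009,-0.0043,0,0],[85,-0.009,-0.0043,0,0],[85,-0.009,-0.0043,0,0],[85,-0.009,-0.0043,0,0],[85,-0.009,-0.0043,0,0],[85,-0.009,-0.0043,0,0],[85,-0.009,-0.0043,0,0],[85,-0.009,-0.0043,0,0]],
  ],
)

```text
t: 58.3
eef_pos: [0.632, 0.1329, 0.0751]
tool_rot: [-0.0, 0.975, 0.223, -0.0]
contact_force: [-0.1, -0.7, -0.7]
gripper_width: 1.0
grasp_force: 0.0
```

Emit:
arm_command(
  rows=[
    [[85,-0.009,-0.0043,0,0],[85,-0.009,-0.0043,0,0],[85,-0.009,-0.0043,0,0],[85,-0.009,-0.0043,0,0],[85,-0.009,-0.0043,0,0],[85,-0.009,-0.0043,0,0],[85,-0.009,-0.0043,0,0],[85,-0.02,-0.01,0,0],[85,-0.06,-0.03,0,0],[85,-0.15,-0.07,0,0]],
  ],
)

```text
t: 59.55
eef_pos: [0.6142, 0.1244, 0.075]
tool_rot: [-0.0, 0.975, 0.223, 0.0]
contact_force: [-0.3, 0.1, -0.1]
gripper_width: 0.991
grasp_force: 0.0
```

Emit:
arm_command(
  rows=[
    [[85,-0.3,-0.15,0,0],[85,-0.5,-0.25,0,0],[85,-0.5,-0.4,0.2,0],[85,-0.4,-0.5,0.4,0],[85,-0.3,-0.5,0.5,0],[85,-0.2,-0.5,0.5,0],[85,-0.1,-0.3,0.3,0],[85,0,0,0,0],[85,0,0,0,0],[85,0,0,0,0]],
  ],
)

```text
t: 60.8
eef_pos: [0.4761, -0.0304, 0.1881]
tool_rot: [-0.0, 0.975, 0.224, -0.001]
contact_force: [0.0, -0.5, 0.5]
gripper_width: 0.993
grasp_force: 0.0
```

```bash
python3 tip.py; python3 - <<'E'
from h import *
a=cams.read_camera("top").astype(float); b=cams.read_camera("top").astype(float)
print(np.abs(a-b)[140:205,195:260].mean(),get_obs()["t"],get_obs()["contact_force"])
g=lambda x:"T" if(x[0]>140 and x[0]-x[2]>50 and x[1]>100) else " .:-=+*#%@"[int(min(9,x.min()//25))]
for v in range(150,186,2): print("".join(g(a[v,u]) for u in range(205,245)))
E
```

```text
60.8 [0.09 0.09 0.09 0.09 0.09 0.09 0.09 0.09 0.09 0.09 0.09 0.09 0.09 0.09] range 0.09250000000000003 0.09250000000000003
3.459408284023669 61.6 [0.08695599 0.24641354 0.99013379]
:::::+*=:::::::::::::::::...:.:::.......
::::::-+=TTT:::::::::::::::.::..........
:::::::-+=:.:::::::::::::::::..:........
.::::::...:::::::::::::::::::..:........
+-:::. .:::::::::::::::::::::::.:.:.....
--.  .::::..::::::::::::::::::::........
::::::.....::::::::::::::::::::::-+**+++
:::::::::::..::::::--T:::::::::::::-TTTT
:::::::::::::--=TT:.. ......:::::::::..:
:::::::::::::::. ..TT:TT::..::::::::::.:
:::::::::::.  .TTT........... .::::::::.
..::::::. ..TT...-=-.:..........::::::::
...:.    .:.....:+*+:............:::::::
.     .......... :-:..............::::::
..  .::....................:.....:::::::
 .....    .......................:::::::
::.  .... . ..................::::::::::
+++-:::::.... .............:::::::::::::
```

The hook is still at θ = 0.09, its loaded rest, with the slice hanging. I'll hand in.

```bash
python3 -c "
from station import job
print(job.hand_in())"
```

```text
the job is handed in; nothing more can be done
None
```

I hung the holed slice on the hook by its hole. At hand-in (t ≈ 61.6 s) the hook showed no sway and the robot was clear of everything. After letting go it swayed about ±0.15 rad, so I stilled it with the side of an open finger. I did not re-check the other objects' positions.

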